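Set the glaze feed valve two turns open and hold it

TASK

Set the glaze feed valve on the bench: turn its blue handwheel clockwise (seen from above) until it is fully closed against its stop, then back it off anticlockwise by exactly two full turns, not running well past that. Finish while still gripping the yellow crank handle between the fingers with the wheel held still at that setting; do not let go. Leave the two bowls and the pigment jar where they stand.

Things in the scene. Friction and masses are not known exactly. Their poses are not given: they have to be found in the camera images.
- wheel (a joint): Opening of the valve in rad: 0 = closed, on its hard stop; it grows as the handwheel turns anticlockwise seen from above (one turn = 6.283), up to another stop at 18.85 (three turns). It starts between about a third and four fifths of a turn open. Turning takes about 0.12 N m (some 2.5 N at the handle) plus a little viscous drag; it stays where it is left.
- wheel_hub (a point): Centre of the blue handwheel, on its vertical axis, at the height of the rim's centreline (125 mm above the bench). The wheel lies level on a brass valve fixed to the bench; rim centreline radius 50 mm, rim bar 14 mm thick, three spokes, one of them towards the handle; the hub's top and screw reach 12 mm above this point. This point does not turn with the wheel; its x axis is the horizontal direction from the hub to the handle when the valve is closed, its z axis points up.
- crank_handle: Upright yellow crank handle on the wheel's rim, 50 mm from the wheel's axis: a round plastic grip 60 mm tall, 18 mm in diameter at its ends and 20 mm in the middle. Origin: centre of its underside, 9 mm above wheel_hub's height; z points up. It spins freely on its own vertical pin, so a gripper that holds it can keep its own orientation while it carries the handle round the circle.
- handle_mid (a point): Centre of the yellow crank handle, 32 mm above its underside, 166 mm above the bench, on its axis: the place to grip it, from above.
- catch_bowl: Blue ceramic bowl, 120 mm wide, 34 mm high, under the spout of the valve's pipe; origin at the centre of its underside. To be left alone.
- rice_bowl: White porcelain bowl with blue spots, upside down, 116 mm wide, 62 mm high; origin at the centre of its underside. To be left alone.
- pigment_jar: Small amber jar with a white cap, 56 mm wide, 70 mm high; origin at the centre of its underside. To be left alone.

How it is judged:
By the outcome, as a careful person would: the job done as asked, in the order asked, and still so for the second after the job is handed in, while the arm keeps its last pose, push and grip.
It also fails if it takes over 64 s, if anything falls off the work surface, if the arm or the gripper's body presses on something with over 40 N, if the wrist force passes 120 N, or if a joint passes its speed limit or range.

ROBOT

A 6-joint arm with a two-finger parallel gripper is mounted at the origin on the work surface. World frame = base frame: x ahead of the robot, y to its left, z up, the work surface at z = 0. Lengths are in mm, angles in rad, forces in N, time in s.
With the tool pointing down it reaches from about 325 to 875 mm from the base axis. Payload 4.4 kg.
Tool frame: the origin (TCP) lies at the very end of the fingers, on their centre line; the grasp point (between the pads) lies 19 mm behind it (r.grasp_offset is the distance from the TCP to the grasp point, in mm); y points along the fingers, z is the direction in which the jaws open and shut, and the axes are right-handed (so a half turn about y gives the same grasp; the last joint's range is limited). The gripper opens to 85 mm and grips with 20 to 120 N. Pads are 22 mm wide; open, the fingers measure 114 mm over their backs; the gripper's body (76 mm by 85 mm) begins 54 mm behind the grasp point. The pads swing forward as they close: fully open they stand 13 mm farther back than shut.
Start: joints at [-1.494, 0.207, 1.542, -0, 1.393, -0.15], TCP at [129.282, -560.28, 231.282] pointing down, gripper open.
Joint ranges: [-2.73, 2.73], [-0.86, 2.22], [0.23, 2.46], [-1.11, 4.25], [0.08, 2.63], [-2.82, 2.82]. Speed limits (rad/s): [2.79, 2.79, 3.14, 3.14, 3.14, 3.14].

INTERFACE

Orientations are given as a unit quaternion [w, x, y, z].
In Python, from cell import sense, imaging, r, recognise, mark_of gives the robot as it stands.
- The arm moves only by the tool jog_arm, never from a script. Its argument "rows" is a list of rows, each a list of 7 numbers: the shift along the tool's x, y, z in m, then the turn, a rotation vector about the tool's x, y, z in rad, then the gripper's target within -1 to 1 (fully open at 1, half-way at 0, shut at -1). A call has 1 to 8 rows; each row is the pose to reach, as a shift and turn from the pose commanded when the call began, along the tool's axes at that moment; what a row does not reach only later rows make up. A row lasts 1/10 s, in which the tool goes at most 50 mm and 8.59 degrees, less where a joint would pass 70% of its speed; a pose out of reach is approached as far as the arm can. A call with a gripper value outside its range is refused whole. The fingers move at their own pace and stop on an object; the grip force is fixed at half the most. Time passes only in rows, so rows that repeat a pose let the fingers close. It gives the time, the measured TCP pose, the force and the opening at its end, in the units of the state.
- sense(): the state, without advancing time (a new reading comes with each control period).
- imaging.grab_frame(name): name is "side" or "top"; returns a dict with "color" (480x640x3 uint8, red, green, blue), "depth" (480x640 float32, mm along the optical axis (not along the pixel's ray), 0 where there is no reading), "fx", "fy", "cx", "cy" (pixels), "k1" (the pictures are not rectified: a ray, as slopes to the right and down, at radius r is drawn at 1 + k1 r^2 times it, then the intrinsics apply), "camera_from_world" (4x4, takes a point from world to camera coordinates). Camera axes: x right, y up, looking along -z (the intrinsics and any distortion apply to the point x, -y, -z); pixel columns grow to the right and rows downward; lengths in mm; the calibration is good to about 2 mm. A picture is of the moment at which its call begins.
- r.close_job(): hands the job in, once; it reports no verdict.
Trained networks look in a picture, given as the dict that the camera call returned (one of the last four; its "shot" number tells which), for a name from the list of things; names that differ only in an ending like _2 or _b are one class to them, and where a whole thing is asked for, a point or a joint stands for the part that bears it (a point fixed in the world has none). Each returns a list of dicts, best first, with "score" (0 to 1); they miss things now and then, are a little off and sometimes report something else, mostly with a low value. They report only what shows in the picture. A call takes as long as a camera call.
- recognise(picture, thing): "extent" ([left, top, right, bottom] in pixels, round what is visible of it).
- mark_of(picture, thing): "position" ([row, column] in pixels: a listed point, or the origin of a listed thing).
The state is a dict: "time": time; "joint_positions": joint angles; "dq": joint speeds; "tau": joint torques, N m; "ee_pos": TCP position; "orientation": TCP orientation; "contact_force": force on the tool from outside, world axes, zero at the start; "wrist_torque": the same for the moment, N m; "grip_width": opening from 0.0 (shut) to 1.0 (fully open).
Only numpy, scipy, OpenCV 4.12 (cv2) and the standard library are available. Lean on these libraries where they do the work, as an engineer would, in place of code of your own. Each camera call takes 0.05 s, during which the arm holds its last target.

## Working session

There is one attempt and no reset: what is moved stays moved. The work goes in short steps, Python scripts to look and compute and a tool call to move; the robot and the scene stay as the last step left them, time stands still between calls to the robot, and variables do not carry over. Pictures are saved under pics/ and viewed, and the job is handed in when it is done.

Besides the shell and the picture viewer there is one more tool, called after "Call:" by a JSON object that holds its "method" and its "body", one argument or row to a line. jog_arm: Moves the arm, as the interface text tells. Its arguments: {"type":"object","properties":{"rows":{"type":"array"}},"required":["rows"]}

```bash
mkdir -p pics; ls; cat > h.py <<'E'
import numpy as np, cv2
from cell import sense, imaging, r, recognise, mark_of
def proj(p,P):
    q=p["camera_from_world"]@np.append(P,1.); x,y=q[0]/-q[2],-q[1]/-q[2]
    s=1+p["k1"]*(x*x+y*y); return p["cx"]+p["fx"]*x*s,p["cy"]+p["fy"]*y*s   # col,row
def ray(p,row,col):
    u=np.array([(col-p["cx"])/p["fx"],(row-p["cy"])/p["fy"]]); s=u.copy()
    for _ in range(20): s=u/(1+p["k1"]*(s@s))
    T=np.linalg.inv(p["camera_from_world"]); d=T[:3,:3]@np.array([s[0],-s[1],-1]); return T[:3,3],d
def atz(p,row,col,z):
    o,d=ray(p,row,col); return o+d*(z-o[2])/d[2]
def save(p,n): cv2.imwrite("pics/"+n,cv2.cvtColor(p["color"],cv2.COLOR_RGB2BGR))
E
python3 - <<'E'
from h import *
np.set_printoptions(precision=4,suppress=True)
s=sense(); print(s)
for n in("side","top"):
    p=imaging.grab_frame(n); save(p,n+"1.png"); print(n,ray(p,240,320))
    for t,z in(("wheel_hub",125),("handle_mid",166),("crank_handle",134),("catch_bowl",0),("rice_bowl",0),("pigment_jar",0)):
        for m in mark_of(p,t)[:2]: print(t,m["score"],m["position"],atz(p,*m["position"],z))
E
```

```text
pics
{'time': 0.0, 'joint_positions': array([-1.4945,  0.2075,  1.543 ,  0.    ,  1.3935, -0.1505]), 'dq': array([-0.0017,  0.    , -0.0016, -0.    , -0.0001,  0.0008]), 'tau': array([ -0.0004, -38.3035, -29.1598,  -0.0003,   0.0105,  -0.    ]), 'ee_pos': array([ 129.2241, -559.5093,  230.0889]), 'orientation': array([ 0.08  , -0.08  ,  0.7034, -0.7017]), 'contact_force': array([-0.591 , -0.7168, -0.2574]), 'wrist_torque': array([-0.0068,  0.0193, -0.0176]), 'grip_width': 1.0008535216217211}
side (array([ 576.2456, -743.1127,  761.5803]), array([ 0.0539,  0.7706, -0.6351]))
wheel_hub 0.9 [272.1, 289.7] [578.318  -44.8575 125.    ]
handle_mid 0.83 [251.9, 253.4] [525.3983 -41.319  166.    ]
crank_handle 0.83 [267.2, 255.8] [526.8389 -40.0263 134.    ]
catch_bowl 0.64 [409.2, 210.6] [ 453.0676 -198.2459    0.    ]
rice_bowl 0.59 [389.9, 362.9] [ 680.4732 -178.7731    0.    ]
pigment_jar 0.76 [339.9, 397.7] [749.3748 -84.0293   0.    ]
pigment_jar 0.43 [389.4, 362.0] [ 679.2308 -177.764     0.    ]
top (array([ 423.7891,   65.4365, 1230.776 ]), array([ 0.1643, -0.0099, -0.9864]))
handle_mid 0.69 [281.0, 372.3] [523.8724 -48.0278 166.    ]
handle_mid 0.28 [318.5, 429.8] [ 454.3409 -159.7592  166.    ]
crank_handle 0.68 [282.2, 367.5] [524.2558 -41.9115 134.    ]
catch_bowl 0.7 [322.3, 429.5] [ 450.7115 -194.1842    0.    ]
rice_bowl 0.63 [220.4, 423.3] [ 680.6094 -180.9801    0.    ]
pigment_jar 0.85 [193.0, 379.7] [741.6025 -80.6811  -0.    ]
```

View pics/side1.png

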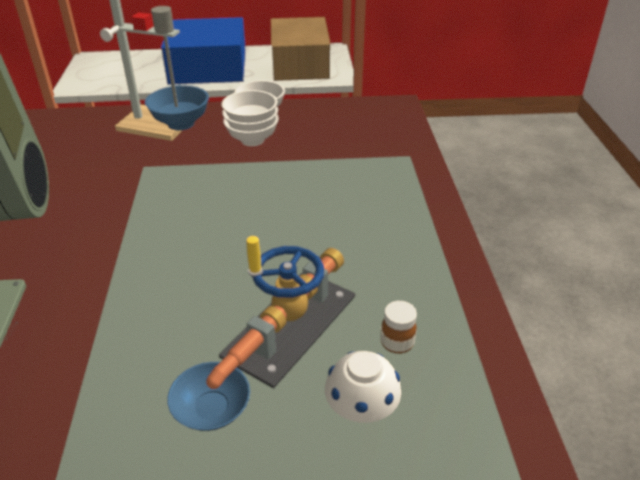

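View pics/top1.png

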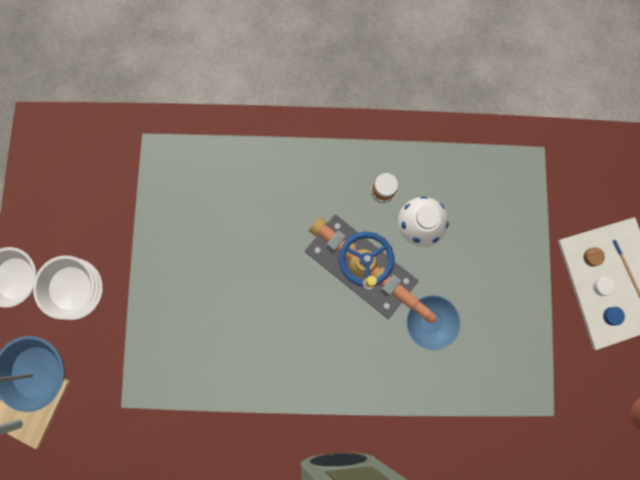

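The wheel is clear in both views: hub at side (290,272) and top (367,259), yellow handle at side (254,253) and top (371,282). Next I'll refine the hub and handle by fitting the model to colour masks.

```bash
cat >> h.py <<'E'
from scipy.optimize import least_squares
def hmask(p):
    h=cv2.cvtColor(p["color"],cv2.COLOR_RGB2HSV); return (h[...,0]>20)&(h[...,0]<35)&(h[...,1]>170)&(h[...,2]>120)
def handle(ps):
    c=[]
    for p in ps:
        n,l,st,ce=cv2.connectedComponentsWithStats(hmask(p).astype(np.uint8)); 
        cand=[i for i in range(1,n) if abs(ce[i][0]-proj(p,[577,-44,150])[0])<70 and abs(ce[i][1]-proj(p,[577,-44,150])[1])<70]
        i=max(cand,key=lambda i:st[i][4]); c.append((ce[i],st[i]))
    return c
E
python3 - <<'E'
from h import *
np.set_printoptions(precision=4,suppress=True)
ps=[imaging.grab_frame(n) for n in("side","top")]
print(handle(ps))
# rim: fit centre so projected rim circle centreline maximises bluriness
ms=[]
for p in ps:
    h=cv2.cvtColor(p["color"],cv2.COLOR_RGB2HSV); m=((h[...,0]>100)&(h[...,0]<125)&(h[...,1]>140)).astype(np.float32)
    ms.append(cv2.GaussianBlur(m,(0,0),1.2))
th=np.linspace(0,2*np.pi,180,endpoint=False)
def sc(c,i):
    q=np.array([proj(ps[i],[c[0]+50*np.cos(t),c[1]+50*np.sin(t),125]) for t in th],np.float32)
    return cv2.remap(ms[i],q[:,:1],q[:,1:],1).mean()
from scipy.optimize import minimize
for idx in([0],[1],[0,1]):
    print(idx,(o:=minimize(lambda c:-sum(sc(c,i) for i in idx),[577,-44],method="Nelder-Mead",options=dict(initial_simplex=[[577,-44],[585,-44],[577,-36]]))).x,o.fun)
from scipy.spatial.transform import Rotation as Ro
q=sense()["orientation"];print(Ro.from_quat(q,scalar_first=True).as_matrix())
# handle via depth
for p in ps:
    yy,xx=np.where(hmask(p)); 
    T=np.linalg.inv(p["camera_from_world"])
    P=[]
    for a,b in zip(yy,xx):
        d=p["depth"][a,b]
        if d>0:
            o,dd=ray(p,a,b); P.append(o+dd*d)
    P=np.array(P); P=P[np.hypot(P[:,0]-577,P[:,1]+44)<80]; print(len(P),np.median(P,0),P.min(0),P.max(0))
# handle fit: axis at hub+50*(cos,sin); project top z=194 centroid
E
```

```text
Traceback (most recent call last):
  File "h.py", line 21, in handle
    i=max(cand,key=lambda i:st[i][4]); c.append((ce[i],st[i]))
ValueError: max() iterable argument is empty
```

```bash

python3 - <<'E'
from h import *
np.set_printoptions(precision=4,suppress=True)
ps=[imaging.grab_frame(n) for n in("side","top")]
print(cv2.cvtColor(ps[0]["color"],cv2.COLOR_RGB2HSV)[250,250:258].tolist(),cv2.cvtColor(ps[1]["color"],cv2.COLOR_RGB2HSV)[281,367:376].tolist(),cv2.cvtColor(ps[1]["color"],cv2.COLOR_RGB2HSV)[286,367:376].tolist())
ms=[]
for p in ps:
    h=cv2.cvtColor(p["color"],cv2.COLOR_RGB2HSV); m=((h[...,0]>100)&(h[...,0]<125)&(h[...,1]>140)).astype(np.float32)
    ms.append(cv2.GaussianBlur(m,(0,0),1.2))
th=np.linspace(0,2*np.pi,180,endpoint=False)
def sc(c,i):
    q=np.array([proj(ps[i],[c[0]+50*np.cos(t),c[1]+50*np.sin(t),125]) for t in th],np.float32)
    return cv2.remap(ms[i],q[:,:1],q[:,1:],1).mean()
from scipy.optimize import minimize
for idx in([0],[1],[0,1]):
    print(idx,(o:=minimize(lambda c:-sum(sc(c,i) for i in idx),[577,-44],method="Nelder-Mead",options=dict(initial_simplex=[[577,-44],[585,-44],[577,-36]]))).x,o.fun)
from scipy.spatial.transform import Rotation as Ro
q=sense()["orientation"];print(Ro.from_quat(q,scalar_first=True).as_matrix())
E
```

```text
[[23, 185, 139], [23, 182, 144], [23, 182, 144], [23, 189, 144], [23, 184, 151], [23, 179, 158], [23, 184, 165], [23, 183, 178]] [[24, 152, 193], [24, 145, 218], [25, 142, 226], [25, 142, 227], [25, 141, 226], [24, 142, 225], [25, 143, 225], [25, 142, 223], [24, 137, 212]] [[23, 106, 137], [23, 127, 133], [23, 128, 134], [22, 110, 141], [22, 102, 143], [21, 94, 136], [21, 74, 121], [19, 28, 102], [150, 3, 94]]
[0] [575.4059 -40.323 ] -0.8169408440589905
[1] [572.5817 -39.6645] -0.7854600548744202
[0, 1] [573.6671 -39.7125] -1.5695210695266724
[[-0.9744  0.      0.2249]
 [-0.2249 -0.     -0.9744]
 [-0.     -1.      0.    ]]
```

```bash
cat >> h.py <<'E'
HUB=np.array([573.7,-39.7])
def angfit(p,hub=HUB):
    """best handle position from silhouette IoU of a cylinder, radius 9.5, z134-194; free xy"""
    h=cv2.cvtColor(p["color"],cv2.COLOR_RGB2HSV); m=((h[...,0]>=21)&(h[...,0]<35)&(h[...,1]>115)&(h[...,2]>100)).astype(np.float32)
    m=cv2.GaussianBlur(m,(0,0),.8)
    t=np.linspace(0,2*np.pi,24,endpoint=False)
    def sil(x,y):
        q=np.array([proj(p,[x+9.5*np.cos(a),y+9.5*np.sin(a),z]) for a in t for z in(134,194)],np.float32)
        im=np.zeros(m.shape,np.uint8); cv2.fillConvexPoly(im,np.round(cv2.convexHull(q)*16).astype(np.int32),255,cv2.LINE_AA,4); return im/255.
    def cost(v): s=sil(*v); return -np.minimum(s,m).sum()/s.sum()
    b=min(((cost((hub[0]+rr*np.cos(a),hub[1]+rr*np.sin(a))),hub[0]+rr*np.cos(a),hub[1]+rr*np.sin(a)) for a in np.arange(0,6.28,.1) for rr in (47,53)))
    from scipy.optimize import minimize
    o=minimize(cost,b[1:],method="Nelder-Mead",options=dict(initial_simplex=[b[1:],[b[1]+4,b[2]],[b[1],b[2]+4]],maxiter=60))
    d=o.x-hub; return o.x,np.hypot(*d),np.degrees(np.arctan2(d[1],d[0])),o.fun
E
python3 - <<'E'
from h import *
for n in("side","top"): print(n,angfit(imaging.grab_frame(n)))
E
```

```text
side (array([525.14147366, -39.39378005]), np.float64(48.559491870395675), np.float64(179.6386859470127), np.float64(-0.7827953385888462))
top (array([523.15858863, -44.31676642]), np.float64(50.751835391091134), np.float64(-174.78073222969613), np.float64(-0.619564115734731))
```

Call:
{"method": "jog_arm", "body": {
  "rows": [
    [-0.031,0,-0.026,0,0,0,1],
    [-0.063,0,-0.052,0,0,0,1],
    [-0.094,0,-0.078,0,0,0,1],
    [-0.125,0,-0.104,0,0,0,1],
    [-0.157,0,-0.13,0,0,0,1],
    [-0.188,0,-0.156,0,0,0,1],
    [-0.219,0,-0.182,0,0,0,1],
    [-0.251,0,-0.208,0,0,0,1]
  ]
}}

```text
time: 1.8
ee_pos: [327.8, -299.9, 231.6]
orientation: [-0.08, 0.08, -0.702, 0.703]
contact_force: [0.7, -0.5, -0.9]
grip_width: 0.997
```

Call:
{"method": "jog_arm", "body": {
  "rows": [
    [-0.031,0,-0.026,0,0,0,1],
    [-0.063,0,-0.052,0,0,0,1],
    [-0.094,0,-0.078,0,0,0,1],
    [-0.125,0,-0.104,0,0,0,1],
    [-0.157,0,-0.13,0,0,0,1],
    [-0.188,0,-0.156,0,0,0,1],
    [-0.219,0,-0.182,0,0,0,1],
    [-0.25,0,-0.208,0,0,0,1]
  ]
}}

```text
time: 2.6
ee_pos: [524.8, -40.7, 231.5]
orientation: [-0.08, 0.08, -0.702, 0.703]
contact_force: [0.2, -1.4, -0.7]
grip_width: 0.996
```

Call:
{"method": "jog_arm", "body": {
  "rows": [
    [0,0,0,0,0,0,1],
    [0,0,0,0,0,0,1],
    [0,0,0,0,0,0,1]
  ]
}}

```text
time: 2.9
ee_pos: [523.3, -42.9, 231.1]
orientation: [-0.08, 0.08, -0.702, 0.703]
contact_force: [-0.8, -0.2, -0.6]
grip_width: 1.004
```

```bash
python3 - <<'E'
from h import *
for n in("side","top"):
    p=imaging.grab_frame(n);save(p,n+"2.png")
s=sense();print(s["time"],s["ee_pos"],s["contact_force"],s["joint_positions"])
E
```

```text
3.0 [523.28565726 -43.35932774 231.27296117] [ 0.63414032 -0.16796872 -0.7045808 ] [-2.47392700e-01  1.00704751e-01  1.66297228e+00 -3.18103544e-04
  1.37813553e+00  1.09845522e+00]
```

View side2.

View pics/side2.png

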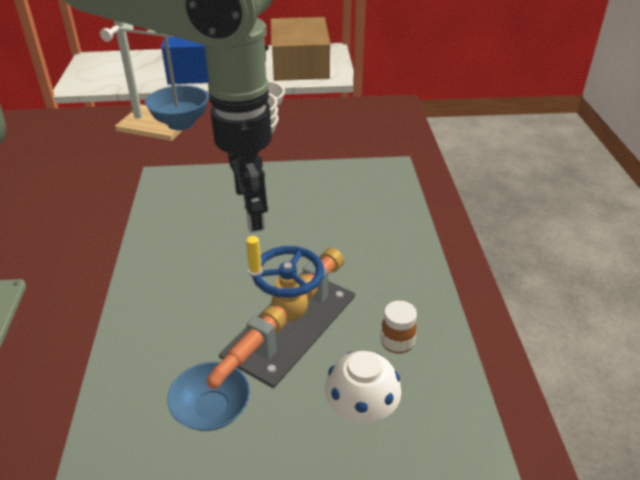

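View pics/top2.png

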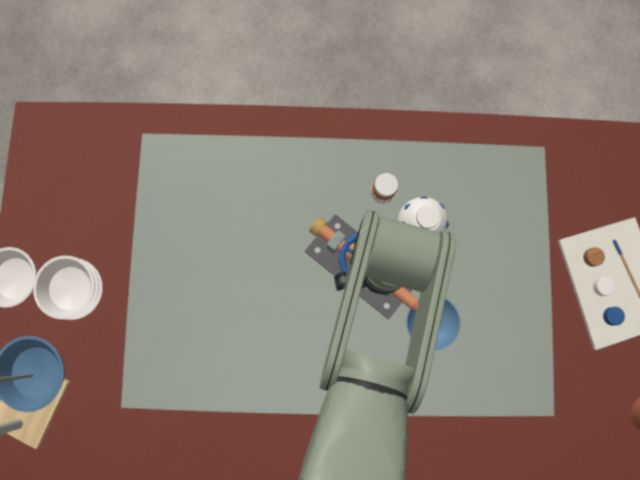

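The gripper stands over the handle: the near fingertip is at side (257,222) and the handle top at (254,240). I'll descend and grip.

Call:
{"method": "jog_arm", "body": {
  "rows": [
    [0,0.015,0,0,0,0,1],
    [0,0.03,0,0,0,0,1],
    [0,0.045,0,0,0,0,1],
    [0,0.06,0,0,0,0,1],
    [0,0.075,0,0,0,0,1],
    [0,0.084,0,0,0,0,1],
    [0,0.084,0,0,0,0,1]
  ]
}}

```text
time: 3.7
ee_pos: [522.4, -42.8, 145.9]
orientation: [0.078, -0.081, 0.703, -0.702]
contact_force: [-0.1, 0.1, -0.3]
grip_width: 0.999
```

Call:
{"method": "jog_arm", "body": {
  "rows": [
    [0,0,0,0,0,0,-0.2],
    [0,0,0,0,0,0,-0.5],
    [0,0,0,0,0,0,-1],
    [0,0,0,0,0,0,-1],
    [0,0,0,0,0,0,-1],
    [0,0,0,0,0,0,-1],
    [0,0,0,0,0,0,-1],
    [0,0,0,0,0,0,-1]
  ]
}}

```text
time: 4.5
ee_pos: [524.4, -42.5, 148.1]
orientation: [-0.08, 0.08, -0.702, 0.703]
contact_force: [-1.7, -1.3, 5.6]
grip_width: 0.211
```

```bash
python3 - <<'E'
from h import *
for n in("side",):
    p=imaging.grab_frame(n);save(p,n+"3.png")
s=sense();print(s["time"],s["ee_pos"],s["contact_force"],s["grip_width"],s["joint_positions"])
E
```

```text
4.55 [524.3915784  -42.53706    148.05570733] [-1.04843555 -1.28760948  6.0295977 ] 0.20635842108527014 [-2.45335120e-01  1.88238902e-01  1.74611315e+00 -3.33179360e-04
  1.20599537e+00  1.09874101e+00]
```

View pics/side3.png

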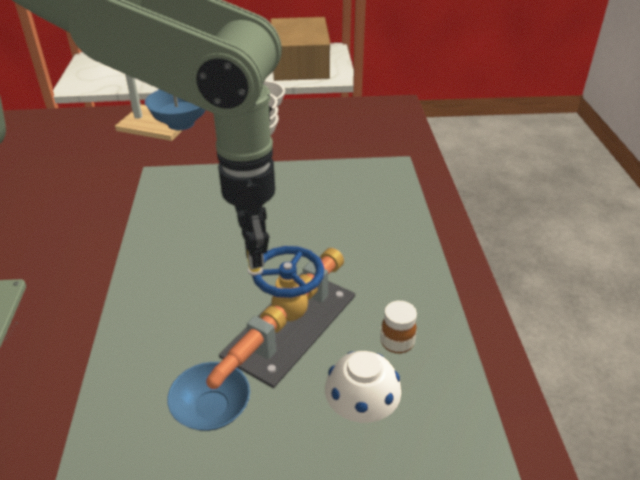

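Gripped (width 0.21, about 18 mm). Next is a generator for circular rows about the hub.

```bash
cat > circ.py <<'E'
import sys,numpy as np
# usage: circ.py cx cy x0 y0(commanded) a1 a2 ... target angles (deg world), optional radius via r=
args=sys.argv[1:]; rad=50.
if args[0].startswith("r="): rad=float(args.pop(0)[2:])
v=list(map(float,args)); c=np.array(v[:2]); p=np.array(v[2:4])
d=p-c; print("now r %.1f ang %.1f"%(np.hypot(*d),np.degrees(np.arctan2(d[1],d[0]))))
X=np.array([-.9744,-.2249]);Z=np.array([.2249,-.9744]); rows=[]
for a in v[4:]:
    t=c+rad*np.array([np.cos(np.radians(a)),np.sin(np.radians(a))])-p
    rows.append([round(float(X@t)/1000,4),0,round(float(Z@t)/1000,4),0,0,0,-1])
print(rows); e=p+1000*(rows[-1][0]*X+rows[-1][2]*Z); print("cmd end",e.round(2))
E
python3 circ.py 573.7 -39.7 523.9 -42.2 178 172 166 160 154 148 142 136
```

```text
now r 49.9 ang -177.1
[[-0.0008, 0, -0.0042, 0, 0, 0, -1], [-0.0024, 0, -0.0092, 0, 0, 0, -1], [-0.0045, 0, -0.0139, 0, 0, 0, -1], [-0.0072, 0, -0.0185, 0, 0, 0, -1], [-0.0102, 0, -0.0227, 0, 0, 0, -1], [-0.0137, 0, -0.0266, 0, 0, 0, -1], [-0.0176, 0, -0.0301, 0, 0, 0, -1], [-0.0219, 0, -0.0332, 0, 0, 0, -1]]
cmd end [537.77  -4.92]
```

Call:
{"method": "jog_arm", "body": {
  "rows": [
    [-0.0008,0,-0.0042,0,0,0,-1],
    [-0.0024,0,-0.0092,0,0,0,-1],
    [-0.0045,0,-0.0139,0,0,0,-1],
    [-0.0072,0,-0.0185,0,0,0,-1],
    [-0.0102,0,-0.0227,0,0,0,-1],
    [-0.0137,0,-0.0266,0,0,0,-1],
    [-0.0176,0,-0.0301,0,0,0,-1],
    [-0.0219,0,-0.0332,0,0,0,-1]
  ]
}}

```text
time: 5.35
ee_pos: [538.2, -5.4, 148.1]
orientation: [-0.08, 0.08, -0.702, 0.703]
contact_force: [-1.2, -2.6, 6.2]
grip_width: 0.211
```

```bash
python3 circ.py 573.7 -39.7 537.77 -4.92 130 124 118 112 106 100 94 88
```

```text
now r 50.0 ang 135.9
[[-0.0045, 0, -0.0026, 0, 0, 0, -1], [-0.0093, 0, -0.0047, 0, 0, 0, -1], [-0.0142, 0, -0.0063, 0, 0, 0, -1], [-0.0194, 0, -0.0074, 0, 0, 0, -1], [-0.0246, 0, -0.008, 0, 0, 0, -1], [-0.0298, 0, -0.008, 0, 0, 0, -1], [-0.035, 0, -0.0074, 0, 0, 0, -1], [-0.0401, 0, -0.0063, 0, 0, 0, -1]]
cmd end [575.43  10.24]
```

Call:
{"method": "jog_arm", "body": {
  "rows": [
    [-0.0045,0,-0.0026,0,0,0,-1],
    [-0.0093,0,-0.0047,0,0,0,-1],
    [-0.0142,0,-0.0063,0,0,0,-1],
    [-0.0194,0,-0.0074,0,0,0,-1],
    [-0.0246,0,-0.008,0,0,0,-1],
    [-0.0298,0,-0.008,0,0,0,-1],
    [-0.035,0,-0.0074,0,0,0,-1],
    [-0.0401,0,-0.0063,0,0,0,-1]
  ]
}}

```text
time: 6.15
ee_pos: [575.6, 10.0, 148.1]
orientation: [-0.08, 0.08, -0.702, 0.703]
contact_force: [-2.9, -1.8, 7.3]
grip_width: 0.208
```

```bash
python3 circ.py 573.7 -39.7 575.43 10.24 84 80 76 72 68 65
```

```text
now r 50.0 ang 88.0
[[-0.0034, 0, 0.001, 0, 0, 0, -1], [-0.0066, 0, 0.0022, 0, 0, 0, -1], [-0.0098, 0, 0.0037, 0, 0, 0, -1], [-0.0128, 0, 0.0054, 0, 0, 0, -1], [-0.0158, 0, 0.0073, 0, 0, 0, -1], [-0.0179, 0, 0.0089, 0, 0, 0, -1]]
cmd end [594.87   5.59]
```

Call:
{"method": "jog_arm", "body": {
  "rows": [
    [-0.0034,0,0.001,0,0,0,-1],
    [-0.0066,0,0.0022,0,0,0,-1],
    [-0.0098,0,0.0037,0,0,0,-1],
    [-0.0128,0,0.0054,0,0,0,-1],
    [-0.0158,0,0.0073,0,0,0,-1],
    [-0.0179,0,0.0089,0,0,0,-1]
  ]
}}

```text
time: 6.75
ee_pos: [594.9, 5.6, 148.1]
orientation: [0.08, -0.08, 0.703, -0.703]
contact_force: [-3.2, -0.5, 7.3]
grip_width: 0.212
```

```bash
python3 circ.py 573.7 -39.7 594.87 5.59 63 61 59 57 55 53; python3 circ.py 573.7 -39.7 603.79 0.23 51 49 47 45 43 41 39 37
```

```text
now r 50.0 ang 64.9
[[-0.0013, 0, 0.0011, 0, 0, 0, -1], [-0.0026, 0, 0.0022, 0, 0, 0, -1], [-0.0039, 0, 0.0034, 0, 0, 0, -1], [-0.0052, 0, 0.0046, 0, 0, 0, -1], [-0.0063, 0, 0.0059, 0, 0, 0, -1], [-0.0075, 0, 0.0072, 0, 0, 0, -1]]
cmd end [6.038e+02 2.600e-01]
now r 50.0 ang 53.0
[[-0.0011, 0, 0.0014, 0, 0, 0, -1], [-0.0021, 0, 0.0027, 0, 0, 0, -1], [-0.0032, 0, 0.0042, 0, 0, 0, -1], [-0.0041, 0, 0.0056, 0, 0, 0, -1], [-0.005, 0, 0.0071, 0, 0, 0, -1], [-0.0058, 0, 0.0087, 0, 0, 0, -1], [-0.0066, 0, 0.0102, 0, 0, 0, -1], [-0.0074, 0, 0.0118, 0, 0, 0, -1]]
cmd end [613.65  -9.6 ]
```

Call:
{"method": "jog_arm", "body": {
  "rows": [
    [-0.0013,0,0.0011,0,0,0,-1],
    [-0.0026,0,0.0022,0,0,0,-1],
    [-0.0039,0,0.0034,0,0,0,-1],
    [-0.0052,0,0.0046,0,0,0,-1]
  ]
}}

```text
time: 7.15
ee_pos: [600.7, 2.5, 148.1]
orientation: [0.08, -0.08, 0.703, -0.702]
contact_force: [-3.0, -0.2, 7.6]
grip_width: 0.206
```

```bash
x="600.97 2.19"; for a in 57 48 39 30 21 12 3 -6 -15 -24 -33 -42; do o=$(python3 circ.py 573.7 -39.7 $x $((a-3)) $((a-6)) $((a-9)) ); echo "$a: $o"; x=$(echo "$o"|tail -1|tr -d '[]'|sed 's/cmd end//'); done
```

```text
57: now r 50.0 ang 56.9
[[-0.0017, 0, 0.0019, 0, 0, 0, -1], [-0.0034, 0, 0.0039, 0, 0, 0, -1], [-0.005, 0, 0.006, 0, 0, 0, -1]]
cmd end [607.19  -2.53]
48: now r 50.0 ang 48.0
[[-0.0014, 0, 0.0022, 0, 0, 0, -1], [-0.0027, 0, 0.0044, 0, 0, 0, -1], [-0.0039, 0, 0.0068, 0, 0, 0, -1]]
cmd end [612.52  -8.28]
39: now r 49.9 ang 39.0
[[-0.0011, 0, 0.0023, 0, 0, 0, -1], [-0.0021, 0, 0.0048, 0, 0, 0, -1], [-0.0029, 0, 0.0073, 0, 0, 0, -1]]
cmd end [616.99 -14.74]
30: now r 50.0 ang 30.0
[[-0.0007, 0, 0.0025, 0, 0, 0, -1], [-0.0013, 0, 0.005, 0, 0, 0, -1], [-0.0017, 0, 0.0076, 0, 0, 0, -1]]
cmd end [620.36 -21.76]
21: now r 50.0 ang 21.0
[[-0.0003, 0, 0.0026, 0, 0, 0, -1], [-0.0005, 0, 0.0052, 0, 0, 0, -1], [-0.0005, 0, 0.0079, 0, 0, 0, -1]]
cmd end [622.62 -29.35]
12: now r 50.0 ang 11.9
[[0.0001, 0, 0.0026, 0, 0, 0, -1], [0.0004, 0, 0.0052, 0, 0, 0, -1], [0.0008, 0, 0.0078, 0, 0, 0, -1]]
cmd end [623.59 -37.13]
3: now r 50.0 ang 2.9
[[0.0005, 0, 0.0025, 0, 0, 0, -1], [0.0011, 0, 0.0051, 0, 0, 0, -1], [0.0019, 0, 0.0076, 0, 0, 0, -1]]
cmd end [623.45 -44.96]
-6: now r 50.0 ang -6.0
[[0.0009, 0, 0.0024, 0, 0, 0, -1], [0.002, 0, 0.0048, 0, 0, 0, -1], [0.0031, 0, 0.0072, 0, 0, 0, -1]]
cmd end [622.05 -52.67]
-15: now r 50.1 ang -15.0
[[0.0013, 0, 0.0022, 0, 0, 0, -1], [0.0027, 0, 0.0044, 0, 0, 0, -1], [0.0043, 0, 0.0066, 0, 0, 0, -1]]
cmd end [619.34 -60.07]
-24: now r 50.0 ang -24.1
[[0.0016, 0, 0.002, 0, 0, 0, -1], [0.0033, 0, 0.004, 0, 0, 0, -1], [0.0052, 0, 0.0059, 0, 0, 0, -1]]
cmd end [615.6  -66.99]
-33: now r 50.0 ang -33.1
[[0.0019, 0, 0.0017, 0, 0, 0, -1], [0.0039, 0, 0.0034, 0, 0, 0, -1], [0.006, 0, 0.0049, 0, 0, 0, -1]]
cmd end [610.86 -73.11]
-42: now r 50.0 ang -42.0
[[0.0022, 0, 0.0015, 0, 0, 0, -1], [0.0045, 0, 0.0028, 0, 0, 0, -1], [0.0068, 0, 0.004, 0, 0, 0, -1]]
cmd end [605.13 -78.54]
```

Call:
{"method": "jog_arm", "body": {
  "rows": [
    [-0.0017,0,0.0019,0,0,0,-1],
    [-0.0034,0,0.0039,0,0,0,-1],
    [-0.005,0,0.006,0,0,0,-1]
  ]
}}

```text
time: 7.45
ee_pos: [607.0, -2.1, 148.1]
orientation: [0.08, -0.08, 0.703, -0.702]
contact_force: [-2.4, 0.3, 6.9]
grip_width: 0.209
```

Call:
{"method": "jog_arm", "body": {
  "rows": [
    [-0.0014,0,0.0022,0,0,0,-1],
    [-0.0027,0,0.0044,0,0,0,-1],
    [-0.0039,0,0.0068,0,0,0,-1]
  ]
}}

```text
time: 7.75
ee_pos: [612.4, -7.6, 148.1]
orientation: [0.08, -0.08, 0.703, -0.702]
contact_force: [-2.4, 0.3, 7.4]
grip_width: 0.207
```

Call:
{"method": "jog_arm", "body": {
  "rows": [
    [-0.0011,0,0.0023,0,0,0,-1],
    [-0.0021,0,0.0048,0,0,0,-1],
    [-0.0029,0,0.0073,0,0,0,-1]
  ]
}}

```text
time: 8.05
ee_pos: [617.0, -13.9, 148.1]
orientation: [0.08, -0.08, 0.703, -0.702]
contact_force: [-2.9, 1.7, 6.7]
grip_width: 0.213
```

Call:
{"method": "jog_arm", "body": {
  "rows": [
    [-0.0007,0,0.0025,0,0,0,-1],
    [-0.0013,0,0.005,0,0,0,-1],
    [-0.0017,0,0.0076,0,0,0,-1]
  ]
}}

```text
time: 8.35
ee_pos: [620.4, -20.7, 148.1]
orientation: [0.08, -0.08, 0.703, -0.702]
contact_force: [-2.1, 1.2, 6.5]
grip_width: 0.211
```

Call:
{"method": "jog_arm", "body": {
  "rows": [
    [-0.0003,0,0.0026,0,0,0,-1],
    [-0.0005,0,0.0052,0,0,0,-1],
    [-0.0005,0,0.0079,0,0,0,-1]
  ]
}}

```text
time: 8.65
ee_pos: [622.9, -28.1, 148.1]
orientation: [0.08, -0.08, 0.703, -0.702]
contact_force: [-1.6, 2.4, 6.3]
grip_width: 0.212
```

Call:
{"method": "jog_arm", "body": {
  "rows": [
    [0.0001,0,0.0026,0,0,0,-1],
    [0.0004,0,0.0052,0,0,0,-1],
    [0.0008,0,0.0078,0,0,0,-1]
  ]
}}

```text
time: 8.95
ee_pos: [624.2, -35.8, 148.1]
orientation: [0.081, -0.08, 0.703, -0.702]
contact_force: [-0.5, 2.3, 5.9]
grip_width: 0.211
```

Call:
{"method": "jog_arm", "body": {
  "rows": [
    [0.0005,0,0.0025,0,0,0,-1],
    [0.0011,0,0.0051,0,0,0,-1],
    [0.0019,0,0.0076,0,0,0,-1]
  ]
}}

```text
time: 9.25
ee_pos: [624.2, -43.6, 148.1]
orientation: [0.081, -0.079, 0.703, -0.702]
contact_force: [0.4, 2.9, 5.5]
grip_width: 0.21
```

Call:
{"method": "jog_arm", "body": {
  "rows": [
    [0.0009,0,0.0024,0,0,0,-1],
    [0.002,0,0.0048,0,0,0,-1],
    [0.0031,0,0.0072,0,0,0,-1]
  ]
}}

```text
time: 9.55
ee_pos: [623.0, -51.7, 148.1]
orientation: [0.081, -0.079, 0.703, -0.702]
contact_force: [0.1, 2.9, 5.3]
grip_width: 0.212
```

Call:
{"method": "jog_arm", "body": {
  "rows": [
    [0.0013,0,0.0022,0,0,0,-1],
    [0.0027,0,0.0044,0,0,0,-1],
    [0.0043,0,0.0066,0,0,0,-1]
  ]
}}

```text
time: 9.85
ee_pos: [620.4, -59.4, 148.1]
orientation: [0.081, -0.079, 0.703, -0.702]
contact_force: [1.9, 2.0, 5.5]
grip_width: 0.209
```

Call:
{"method": "jog_arm", "body": {
  "rows": [
    [0.0016,0,0.002,0,0,0,-1],
    [0.0033,0,0.004,0,0,0,-1],
    [0.0052,0,0.0059,0,0,0,-1]
  ]
}}

```text
time: 10.15
ee_pos: [616.7, -66.6, 148.1]
orientation: [0.081, -0.079, 0.703, -0.702]
contact_force: [2.0, 1.8, 4.7]
grip_width: 0.213
```

Call:
{"method": "jog_arm", "body": {
  "rows": [
    [0.0019,0,0.0017,0,0,0,-1],
    [0.0039,0,0.0034,0,0,0,-1],
    [0.006,0,0.0049,0,0,0,-1]
  ]
}}

```text
time: 10.45
ee_pos: [613.7, -70.8, 148.1]
orientation: [0.083, -0.077, 0.704, -0.701]
contact_force: [10.0, 11.5, 0.7]
grip_width: 0.212
```

A resisting force of 15 N appears, directed along the tangent, so this is the stop. I'll push slightly more to confirm.

Call:
{"method": "jog_arm", "body": {
  "rows": [
    [0.0011,0,0.0007,0,0,0,-1],
    [0.0022,0,0.0015,0,0,0,-1],
    [0.0022,0,0.0015,0,0,0,-1],
    [0.0022,0,0.0015,0,0,0,-1]
  ]
}}

```text
time: 10.85
ee_pos: [613.7, -70.8, 148.2]
orientation: [0.084, -0.076, 0.704, -0.701]
contact_force: [12.5, 12.1, 0.7]
grip_width: 0.212
```

```bash
python3 - <<'E'
from h import *
s=sense();print(s["time"],s["ee_pos"],s["contact_force"],s["wrist_torque"],s["orientation"])
M=np.array([[524.4,-42.5],[538.2,-5.4],[575.6,10],[594.9,5.6],[600.7,2.5],[607,-2.1],[612.4,-7.6],[617,-13.9],[620.4,-20.7],[622.9,-28.1],[624.2,-35.8],[624.2,-43.6],[623,-51.7],[620.4,-59.4],[616.7,-66.6],[613.7,-70.8]])
o=least_squares(lambda v:np.hypot(M[:,0]-v[0],M[:,1]-v[1])-v[2],[573,-40,50]);print(o.x,o.fun.round(2))
for n in("side","top"):
    p=imaging.grab_frame(n);save(p,n+"4.png")
E
```

```text
10.85 [613.70790874 -70.84442233 148.18252603] [12.47743727 12.13183067  0.68605893] [ 1.71903019 -1.80377776 -0.02809773] [ 0.08444576 -0.07599929  0.70448371 -0.70056814]
[574.33212301 -39.99327416  50.00853158] [-0.01  0.01  0.    0.01  0.    0.02 -0.02  0.01 -0.06 -0.01  0.04 -0.01
  0.05 -0.02  0.02 -0.02]
```

View pics/side4.png

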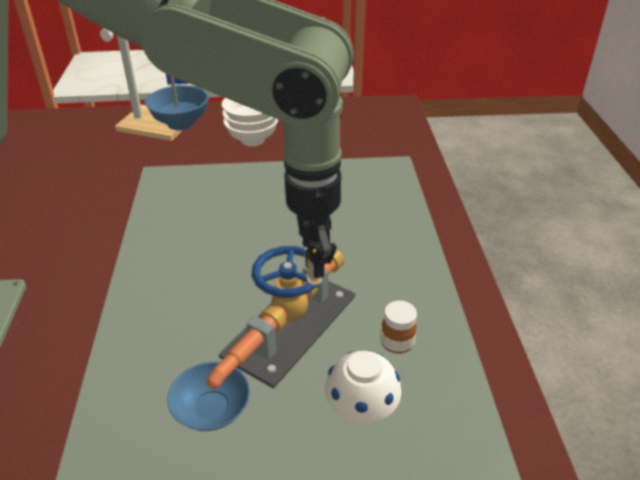

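Confirmed: at 17 N tangential the pose no longer moves, so the valve is closed. The measured circle fits to 0.06 mm with centre (574.33,-39.99) and r=50.0, and the stop is at -38.1°. The target is therefore the same place, two turns anticlockwise.

```bash
python3 - <<'E'
import subprocess
x=["609.05","-75.07"]
S=[[-40,-36,-30,-22,-13,-4,5,14]]+[[14+72*k+9*i for i in range(1,9)] for k in range(8)]+[[599,608,617,626,635,644,652,658]]
for s in S:
    o=subprocess.run(["python3","circ.py","574.2","-39.9",*x,*map(str,s)],capture_output=True,text=True).stdout
    x=o.split("[")[-1].strip(" ]\n").split(); print(s[0],s[-1],o)
E
```

```text
-40 14 now r 49.5 ang -45.3
[[-0.004, 0, -0.0022, 0, 0, 0, -1], [-0.0068, 0, -0.0044, 0, 0, 0, -1], [-0.0105, 0, -0.008, 0, 0, 0, -1], [-0.0149, 0, -0.0134, 0, 0, 0, -1], [-0.0189, 0, -0.0202, 0, 0, 0, -1], [-0.0218, 0, -0.0275, 0, 0, 0, -1], [-0.0235, 0, -0.0352, 0, 0, 0, -1], [-0.0239, 0, -0.043, 0, 0, 0, -1]]
cmd end [622.67 -27.8 ]

23 86 now r 50.0 ang 14.0
[[0.0007, 0, -0.0078, 0, 0, 0, -1], [0.0027, 0, -0.0154, 0, 0, 0, -1], [0.0058, 0, -0.0226, 0, 0, 0, -1], [0.01, 0, -0.0292, 0, 0, 0, -1], [0.0152, 0, -0.0351, 0, 0, 0, -1], [0.0213, 0, -0.0401, 0, 0, 0, -1], [0.028, 0, -0.0441, 0, 0, 0, -1], [0.0353, 0, -0.0469, 0, 0, 0, -1]]
cmd end [577.73   9.96]

95 158 now r 50.0 ang 86.0
[[0.0077, 0, -0.0017, 0, 0, 0, -1], [0.0155, 0, -0.0022, 0, 0, 0, -1], [0.0233, 0, -0.0015, 0, 0, 0, -1], [0.0309, 0, 0.0005, 0, 0, 0, -1], [0.0381, 0, 0.0036, 0, 0, 0, -1], [0.0447, 0, 0.0079, 0, 0, 0, -1], [0.0506, 0, 0.0131, 0, 0, 0, -1], [0.0556, 0, 0.0191, 0, 0, 0, -1]]
cmd end [527.85 -21.16]

167 230 now r 50.0 ang 158.0
[[0.004, 0, 0.0068, 0, 0, 0, -1], [0.0069, 0, 0.0141, 0, 0, 0, -1], [0.0086
[... 1514 characters left out ...]
91, 0, 0, 0, -1]]
cmd end [527.86 -21.16]

527 590 now r 50.0 ang 158.0
[[0.004, 0, 0.0068, 0, 0, 0, -1], [0.0069, 0, 0.0141, 0, 0, 0, -1], [0.0086, 0, 0.0217, 0, 0, 0, -1], [0.0091, 0, 0.0296, 0, 0, 0, -1], [0.0083, 0, 0.0374, 0, 0, 0, -1], [0.0063, 0, 0.045, 0, 0, 0, -1], [0.0032, 0, 0.0522, 0, 0, 0, -1], [-0.001, 0, 0.0588, 0, 0, 0, -1]]
cmd end [542.06 -78.23]

599 658 now r 50.0 ang -130.0
[[-0.0052, 0, 0.0058, 0, 0, 0, -1], [-0.0113, 0, 0.0108, 0, 0, 0, -1], [-0.018, 0, 0.0148, 0, 0, 0, -1], [-0.0253, 0, 0.0177, 0, 0, 0, -1], [-0.033, 0, 0.0194, 0, 0, 0, -1], [-0.0408, 0, 0.0199, 0, 0, 0, -1], [-0.0478, 0, 0.0193, 0, 0, 0, -1], [-0.0529, 0, 0.0182, 0, 0, 0, -1]]
cmd end [597.7  -84.07]
```

Call:
{"method": "jog_arm", "body": {
  "rows": [
    [-0.004,0,-0.0022,0,0,0,-1],
    [-0.0068,0,-0.0044,0,0,0,-1],
    [-0.0105,0,-0.008,0,0,0,-1],
    [-0.0149,0,-0.0134,0,0,0,-1],
    [-0.0189,0,-0.0202,0,0,0,-1],
    [-0.0218,0,-0.0275,0,0,0,-1],
    [-0.0235,0,-0.0352,0,0,0,-1],
    [-0.0239,0,-0.043,0,0,0,-1]
  ]
}}

```text
time: 11.75
ee_pos: [623.2, -29.3, 148.1]
orientation: [-0.08, 0.08, -0.701, 0.704]
contact_force: [-1.0, -4.1, 6.1]
grip_width: 0.212
```

Call:
{"method": "jog_arm", "body": {
  "rows": [
    [0.0007,0,-0.0078,0,0,0,-1],
    [0.0027,0,-0.0154,0,0,0,-1],
    [0.0058,0,-0.0226,0,0,0,-1],
    [0.01,0,-0.0292,0,0,0,-1],
    [0.0152,0,-0.0351,0,0,0,-1],
    [0.0213,0,-0.0401,0,0,0,-1],
    [0.028,0,-0.0441,0,0,0,-1],
    [0.0353,0,-0.0469,0,0,0,-1]
  ]
}}

```text
time: 12.55
ee_pos: [578.6, 9.8, 148.1]
orientation: [-0.081, 0.079, -0.702, 0.703]
contact_force: [3.1, -1.3, 5.7]
grip_width: 0.21
```

Call:
{"method": "jog_arm", "body": {
  "rows": [
    [0.0077,0,-0.0017,0,0,0,-1],
    [0.0155,0,-0.0022,0,0,0,-1],
    [0.0233,0,-0.0015,0,0,0,-1],
    [0.0309,0,0.0005,0,0,0,-1],
    [0.0381,0,0.0036,0,0,0,-1],
    [0.0447,0,0.0079,0,0,0,-1],
    [0.0506,0,0.0131,0,0,0,-1],
    [0.0556,0,0.0191,0,0,0,-1]
  ]
}}

```text
time: 13.35
ee_pos: [528.3, -20.4, 148.0]
orientation: [0.081, -0.079, 0.703, -0.702]
contact_force: [2.2, 2.9, 6.1]
grip_width: 0.209
```

Call:
{"method": "jog_arm", "body": {
  "rows": [
    [0.004,0,0.0068,0,0,0,-1],
    [0.0069,0,0.0141,0,0,0,-1],
    [0.0086,0,0.0217,0,0,0,-1],
    [0.009,0,0.0296,0,0,0,-1],
    [0.0083,0,0.0374,0,0,0,-1],
    [0.0063,0,0.045,0,0,0,-1],
    [0.0032,0,0.0522,0,0,0,-1],
    [-0.001,0,0.0588,0,0,0,-1]
  ]
}}

```text
time: 14.15
ee_pos: [541.3, -77.7, 148.0]
orientation: [0.08, -0.081, 0.703, -0.702]
contact_force: [-3.0, 2.3, 9.4]
grip_width: 0.213
```

Call:
{"method": "jog_arm", "body": {
  "rows": [
    [-0.0052,0,0.0059,0,0,0,-1],
    [-0.0113,0,0.0108,0,0,0,-1],
    [-0.018,0,0.0148,0,0,0,-1],
    [-0.0253,0,0.0177,0,0,0,-1],
    [-0.033,0,0.0194,0,0,0,-1],
    [-0.0408,0,0.0199,0,0,0,-1],
    [-0.0486,0,0.0191,0,0,0,-1],
    [-0.0562,0,0.0172,0,0,0,-1]
  ]
}}

```text
time: 14.95
ee_pos: [600.1, -82.9, 148.1]
orientation: [-0.079, 0.08, -0.702, 0.703]
contact_force: [-2.8, -0.9, 10.0]
grip_width: 0.211
```

Call:
{"method": "jog_arm", "body": {
  "rows": [
    [-0.0072,0,-0.0032,0,0,0,-1],
    [-0.0138,0,-0.0074,0,0,0,-1],
    [-0.0197,0,-0.0126,0,0,0,-1],
    [-0.0247,0,-0.0186,0,0,0,-1],
    [-0.0287,0,-0.0254,0,0,0,-1],
    [-0.0316,0,-0.0327,0,0,0,-1],
    [-0.0333,0,-0.0404,0,0,0,-1],
    [-0.0337,0,-0.0482,0,0,0,-1]
  ]
}}

```text
time: 15.75
ee_pos: [623.0, -28.7, 148.1]
orientation: [-0.08, 0.08, -0.702, 0.703]
contact_force: [0.0, -2.7, 6.7]
grip_width: 0.211
```

Call:
{"method": "jog_arm", "body": {
  "rows": [
    [0.0007,0,-0.0078,0,0,0,-1],
    [0.0027,0,-0.0154,0,0,0,-1],
    [0.0058,0,-0.0226,0,0,0,-1],
    [0.01,0,-0.0292,0,0,0,-1],
    [0.0152,0,-0.0351,0,0,0,-1],
    [0.0213,0,-0.0401,0,0,0,-1],
    [0.028,0,-0.0441,0,0,0,-1],
    [0.0353,0,-0.0469,0,0,0,-1]
  ]
}}

```text
time: 16.55
ee_pos: [578.5, 9.8, 148.1]
orientation: [-0.081, 0.079, -0.702, 0.703]
contact_force: [3.1, -1.3, 5.5]
grip_width: 0.211
```

Call:
{"method": "jog_arm", "body": {
  "rows": [
    [0.0077,0,-0.0017,0,0,0,-1],
    [0.0155,0,-0.0022,0,0,0,-1],
    [0.0233,0,-0.0015,0,0,0,-1],
    [0.0309,0,0.0005,0,0,0,-1],
    [0.0381,0,0.0036,0,0,0,-1],
    [0.0448,0,0.0079,0,0,0,-1],
    [0.0506,0,0.0131,0,0,0,-1],
    [0.0556,0,0.0191,0,0,0,-1]
  ]
}}

```text
time: 17.35
ee_pos: [528.3, -20.4, 148.1]
orientation: [0.081, -0.079, 0.703, -0.702]
contact_force: [2.9, 2.2, 6.4]
grip_width: 0.211
```

Call:
{"method": "jog_arm", "body": {
  "rows": [
    [0.004,0,0.0068,0,0,0,-1],
    [0.0069,0,0.0141,0,0,0,-1],
    [0.0086,0,0.0217,0,0,0,-1],
    [0.0091,0,0.0296,0,0,0,-1],
    [0.0083,0,0.0374,0,0,0,-1],
    [0.0063,0,0.045,0,0,0,-1],
    [0.0032,0,0.0522,0,0,0,-1],
    [-0.001,0,0.0588,0,0,0,-1]
  ]
}}

```text
time: 18.15
ee_pos: [541.4, -77.7, 148.0]
orientation: [0.08, -0.08, 0.703, -0.702]
contact_force: [-2.1, 2.7, 10.5]
grip_width: 0.21
```

Call:
{"method": "jog_arm", "body": {
  "rows": [
    [-0.0052,0,0.0058,0,0,0,-1],
    [-0.0113,0,0.0108,0,0,0,-1],
    [-0.018,0,0.0148,0,0,0,-1],
    [-0.0253,0,0.0177,0,0,0,-1],
    [-0.033,0,0.0194,0,0,0,-1],
    [-0.0408,0,0.0199,0,0,0,-1],
    [-0.0478,0,0.0193,0,0,0,-1],
    [-0.0529,0,0.0182,0,0,0,-1]
  ]
}}

```text
time: 18.95
ee_pos: [597.3, -84.4, 148.0]
orientation: [-0.08, 0.08, -0.702, 0.703]
contact_force: [-2.5, -1.6, 9.1]
grip_width: 0.214
```

```bash
python3 circ.py 574.2 -39.9 597.7 -84.07 -59 -56 -53 -50 -47 -45 -43 -41; python3 circ.py 574.2 -39.9 611.94 -72.71 -40 -39 -38 -38 -38 
```

```text
now r 50.0 ang -62.0
[[-0.0025, 0, -0.0008, 0, 0, 0, -1], [-0.005, 0, -0.0016, 0, 0, 0, -1], [-0.0074, 0, -0.0026, 0, 0, 0, -1], [-0.0097, 0, -0.0038, 0, 0, 0, -1], [-0.012, 0, -0.005, 0, 0, 0, -1], [-0.0135, 0, -0.0059, 0, 0, 0, -1], [-0.015, 0, -0.0069, 0, 0, 0, -1], [-0.0164, 0, -0.0079, 0, 0, 0, -1]]
cmd end [611.9  -72.68]
now r 50.0 ang -41.0
[[-0.0007, 0, -0.0005, 0, 0, 0, -1], [-0.0014, 0, -0.0011, 0, 0, 0, -1], [-0.0021, 0, -0.0016, 0, 0, 0, -1], [-0.0021, 0, -0.0016, 0, 0, 0, -1], [-0.0021, 0, -0.0016, 0, 0, 0, -1]]
cmd end [613.63 -70.68]
```

Call:
{"method": "jog_arm", "body": {
  "rows": [
    [-0.0025,0,-0.0008,0,0,0,-1],
    [-0.005,0,-0.0016,0,0,0,-1],
    [-0.0074,0,-0.0026,0,0,0,-1],
    [-0.0097,0,-0.0038,0,0,0,-1],
    [-0.012,0,-0.005,0,0,0,-1],
    [-0.0135,0,-0.0059,0,0,0,-1],
    [-0.015,0,-0.0069,0,0,0,-1],
    [-0.0164,0,-0.0079,0,0,0,-1]
  ]
}}

```text
time: 19.75
ee_pos: [611.5, -73.4, 148.1]
orientation: [-0.08, 0.08, -0.702, 0.703]
contact_force: [-1.3, -2.9, 7.8]
grip_width: 0.209
```

Call:
{"method": "jog_arm", "body": {
  "rows": [
    [-0.0007,0,-0.0005,0,0,0,-1],
    [-0.0014,0,-0.0011,0,0,0,-1],
    [-0.0021,0,-0.0016,0,0,0,-1],
    [-0.0021,0,-0.0016,0,0,0,-1],
    [-0.0021,0,-0.0016,0,0,0,-1]
  ]
}}

```text
time: 20.25
ee_pos: [613.3, -71.3, 148.1]
orientation: [-0.08, 0.08, -0.702, 0.703]
contact_force: [-0.9, -1.1, 8.3]
grip_width: 0.211
```

```bash
python3 - <<'E'
from h import *
from scipy.spatial.transform import Rotation as Ro
def g(p,q):
    P=np.array(p)-19*Ro.from_quat(q,scalar_first=True).as_matrix()[:,1]; d=P[:2]-[574.33,-39.99]; return P.round(2),np.hypot(*d),np.degrees(np.arctan2(d[1],d[0]))
print(g([613.708,-70.844,148.18],[.08444576,-.07599929,.70448371,-.70056814]))
s=sense(); print(g(s["ee_pos"],s["orientation"]),s["dq"])
for n in("side","top"):
    p=imaging.grab_frame(n);save(p,n+"5.png")
s=sense(); print(g(s["ee_pos"],s["orientation"]),s["orientation"])
E
```

```text
(array([613.49, -70.97, 167.18]), np.float64(49.93875888300311), np.float64(-38.3486752289447))
(array([613.32, -71.28, 167.06]), np.float64(49.98878543647649), np.float64(-38.745005887763405)) [ 0.00037216 -0.00117061 -0.00109721  0.00185019 -0.00168492 -0.0008523 ]
(array([613.31, -71.28, 167.07]), np.float64(49.98260933262983), np.float64(-38.756692071227214)) [-0.07986588  0.08006063 -0.7021352   0.70300633]
```

View pics/side5.png

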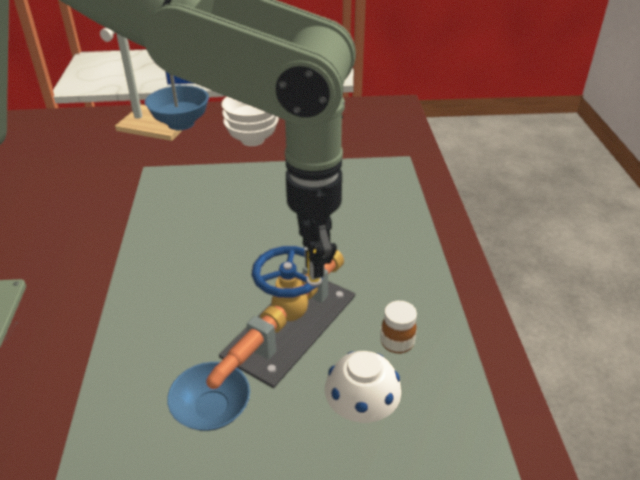

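The measured grasp point is 0.4° short of the stop angle. A 0.6 mm nudge should trim that; then hold, check and hand in.

Call:
{"method": "jog_arm", "body": {
  "rows": [
    [-0.0005,0,-0.0004,0,0,0,-1],
    [-0.0005,0,-0.0004,0,0,0,-1],
    [-0.0005,0,-0.0004,0,0,0,-1],
    [-0.0005,0,-0.0004,0,0,0,-1],
    [-0.0005,0,-0.0004,0,0,0,-1]
  ]
}}

```text
time: 20.85
ee_pos: [613.7, -70.9, 148.1]
orientation: [-0.08, 0.08, -0.702, 0.703]
contact_force: [-1.5, -2.8, 8.0]
grip_width: 0.208
```

```bash
python3 - <<'E'
from h import *
s=sense(); d=s["ee_pos"][:2]-[574.33,-39.99]; print(s["time"],s["ee_pos"],np.degrees(np.arctan2(d[1],d[0])),s["contact_force"],s["grip_width"])
p=imaging.grab_frame("top")
for t in("catch_bowl","rice_bowl","pigment_jar"):
    for m in mark_of(p,t)[:1]: print(t,m["score"],atz(p,*m["position"],0))
s=sense(); d=s["ee_pos"][:2]-[574.33,-39.99]; print(np.degrees(np.arctan2(d[1],d[0])))
r.close_job()
E
```

```text
20.85 [613.67989871 -70.89224099 148.08620576] -38.143236702152635 [-1.50205262 -2.76873121  7.98309929] 0.20849561123457422
catch_bowl 0.81 [ 459.98259685 -194.64406917    0.        ]
rice_bowl 0.73 [ 675.28903325 -174.04374845    0.        ]
-38.113018478372986
the job is handed in; nothing more can be done
```

The valve is set: closed against its stop, then backed off anticlockwise by two full turns. I handed the job in with the gripper still holding the handle, at about 21 s.

- **Closing:** I turned the wheel clockwise by about 221° until it stopped. Pushing about 3 mm further did not move it, with about 17 N along the rim. The stop is at −38.1° measured at the fingertips (−38.3° at the grasp point).
- **Backing off:** I counted the two turns from the commanded path, and the measured positions followed it round both times. The wheel settled slightly short, so I nudged it 0.6 mm. It ended at −38.1° and was steady. Handle play in the fingers could add an error of a degree or so.
- **Grip and forces:** The opening held at 0.21 throughout (about 18 mm, the handle's width). Forces I read never went above about 18 N.
- **Bowls and jar:** The arm never went near them.
  - In the last top picture the two bowls read up to 9 mm from their first positions. I put that down to the network's error, because the arm hides part of that view. The side picture taken just before the nudge shows both bowls and the jar in their starting places.
  - The network did not report the jar in the last top picture, probably because the arm blocked it.

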